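# Tap the milling balls free from the flask's neck

### The arm

A 6-joint arm with a two-finger parallel gripper is mounted at the origin on the work surface. World frame = base frame: x ahead of the robot, y to its left, z up, the work surface at z = 0. Lengths are in m, angles in rad, forces in N, time in s.
With the tool pointing down it reaches from about 0.375 to 0.975 m from the base axis. Payload 3.8 kg.
Tool frame: the origin (TCP) lies at the very end of the fingers, on their centre line; the grasp point (between the pads) lies 19 mm behind it; z points along the fingers, y is the line along which they close (so a half turn about z gives the same grasp; the last joint's range is limited). The gripper opens to 85 mm and grips with 20 to 120 N. Pads are 22 mm wide; open, the fingers measure 114 mm over their backs; the gripper's body (76 mm by 85 mm) begins 54 mm behind the grasp point. The pads swing forward as they close: fully open they stand 13 mm farther back than shut.
Start: joints at [-0.037, 0.264, 1.604, -0, 1.274, -0.037], TCP at [0.675, -0, 0.231] pointing down, gripper open.
Joint ranges: [-2.63, 2.63], [-0.94, 2.18], [0.31, 2.57], [-1.31, 4.45], [0, 2.66], [-2.55, 2.55]. Speed limits (rad/s): [2.57, 2.57, 3.14, 3.14, 3.14, 3.14].

### API

Orientations are given as a rotation vector (axis times angle).
In Python, from workcell import * gives the robot as it stands.
- The arm moves only by the shell command python3 -m crank 'ROWS' [OPENING] [FORCE]. ROWS is JSON, a list that holds one entry, the list of rows, each a list of 6 numbers: the shift along the tool's x, y, z in cm, then the turn, a rotation vector about the tool's x, y, z in rad. In form: [[[dx, dy, dz, ax, ay, az], ...]]. A call has 1 to 8 rows; each row shifts and turns the commanded pose from where the row before left it, along the tool's axes as they then stand; what a row does not reach is not made up. A row lasts 1/12 s, in which the tool goes at most 41.7 mm and 7.16 degrees, less where a joint would pass 70% of its speed; a pose out of reach is approached as far as the arm can. A call with a gripper value outside its range is refused whole. OPENING is the finger opening in cm, from 0 to 8.54, set as the call begins (- or left out, the last holds). The fingers move at their own pace and stop on an object; FORCE is the grip in N (left out, the last holds). Time passes only in rows, so rows that do not move let the fingers close. It gives the time, the measured TCP pose, the force, the opening and the grip force at its end, in the units of the state.
- read_state(): the state, without advancing time (a new reading comes with each control period).
- read_camera(name): name is "scene" or "side" or "wrist"; returns the picture (400x640x3 uint8, blue, green, red); there is no depth.
- camera_model(name): a dict with "camera_matrix" (3x3 intrinsics, pixels), "R" (3x3) and "t" (3): a world point X has camera coordinates R X + t. Camera axes: x right, y down, z forward; pixel columns grow to the right and rows downward; lengths in m; the calibration is good to about 2 mm. A picture is of the moment at which its call begins: read the wrist's pose just before it. camera_model takes no time and is no camera call; for the wrist camera it gives the pose at the moment of the call.
- finish_job(): hands the job in; it is judged then, once.
The state is a dict: "time": time; "q": joint angles; "joint_vel": joint speeds; "joint_torque": joint torques, N m; "tool_pos": TCP position; "tcp_rot": TCP orientation; "wrist_force": force on the tool from outside, world axes, zero at the start; "torque": the same for the moment, N m; "width": opening from 0.0 (shut) to 1.0 (fully open); "grip_force": force on a finger pad.
Only numpy, scipy, OpenCV 4.12 (cv2) and the standard library are available. Lean on these libraries where they do the work, as an engineer would, in place of code of your own. Each camera call takes 0.05 s, during which the arm holds its last target. There are 200 camera calls.

### The job

Two porcelain milling balls have jammed side by side in front of the narrow neck of the tilted glass flask. Tap the flask lightly on its narrow side (it is glass: do not strike or press it hard), again if need be, until both balls have rolled out and lie at rest in the metal tray below its mouth. Leave alone the other tilted flask, the wide-mouthed one that is already empty.

Things in the scene. Friction and masses are not known exactly. Their poses are not given: they have to be found in the camera images.
- flask: Narrow-necked flat glass flask on a stand. Origin on the table below its body's centre (124 mm up); x to the mouth, y left, z up. Slopes down 24 deg to the mouth. Body 98 long, 80 wide (sides at y +-40), 40 mm thick, rear top edge 162 up. Clips let it give 12 mm along y only (2.5 N/mm, then a hard stop) and spring back. A few brisk knocks (0.1 to 0.3 m/s, 3 to 6 mm deep) on a side free the balls.
- tray (a point): Centre of the floor of the open aluminium tray fixed to the flask's stand below its mouth, 14 mm above the table and 136 mm ahead (x) of the flask's origin; axes as the flask's. Inside 128 (x) by 112 mm (y); wall tops 38 (flask end) and 42 mm (other sides) above the table. The stand's plywood base is 290 x 100 x 10 mm; stand and tray are fixed to the table.
- ball_left: White porcelain ball, 24 mm in diameter, 17 g, seen through the glass, jammed on the +y side of the 45-degree shoulders before the neck (41 mm wide inside). Origin: its centre.
- ball_right: The same kind of ball, jammed beside the first on the -y side. Origin: its centre.
- spare: The other tilted flask, to be left alone: wide-mouthed, no shoulders or neck, 80 wide, 40 thick, 114 mm long, empty, on an equal stand with an equal tray, in which two such balls already lie. Springs, origin, slope and axes as for the narrow-necked flask.

How it is judged:
On the way:
1. the robot's knock has moved the narrow-necked flask ((distance of flask from where it was at the start of the episode above 0.0015 m or contact force between any of the arm, the fingers and flask above 1 N)).
At the end, for the whole second after the job is handed in: both balls lie in the tray of the narrow-necked flask's stand, within its walls (within 68 mm of its centre along x and 60 mm along y, centre lower than 45 mm above the table) and nearly still (under 50 mm/s) (x of ball_left in the frame of tray between -0.068 and 0.068 m and y of ball_left in the frame of tray between -0.06 and 0.06 m and height (world z) of each of ball_left, ball_right below 0.045 m and linear speed of each of ball_left, ball_right below 0.05 m/s and x of ball_right in the frame of tray between -0.068 and 0.068 m and y of ball_right in the frame of tray between -0.06 and 0.06 m); the robot touches nothing.
It fails at once if the wide-mouthed flask is knocked or pushed (moved more than 3 mm) (distance of spare from where it was at the start of the episode above 0.003 m).
It fails at once if the narrow-necked glass flask is struck or pressed hard (over 60 N) (contact force between any of the fingers, the arm and flask above 60 N).
It also fails if it takes over 40 s, if anything falls off the work surface, if the arm or the gripper's body presses on something with over 40 N, if the wrist force passes 120 N, or if a joint passes its speed limit or range.

## Working session

There is one attempt and no reset: what is moved stays moved. The work goes in short steps, Python scripts to look and compute and a shell command to move; the robot and the scene stay as the last step left them, time stands still between calls to the robot, and variables do not carry over. Pictures are saved under pics/ and viewed, at most 10 in all, crops included, and the job is handed in when it is done.

```bash
mkdir -p pics; python3 - <<'E'
from workcell import *
import cv2,numpy as np
s=read_state();print(s['time'],s['tool_pos'],s['tcp_rot'],s['width'])
for n in("scene","side"):
    cv2.imwrite(f"pics/{n}0.png",read_camera(n));m=camera_model(n)
    R=np.array(m['R']);print(n,np.array(m['camera_matrix']).tolist(),R.round(3).tolist(),(-R.T@np.array(m['t'])).round(3))
E
```

```text
0.0 [6.74253211e-01 2.03210175e-05 2.29940767e-01] [-2.22027448 -2.22020857  0.0024116 ] 1.0021858077038746
scene [[450.59725698143734, 0.0, 321.0351271428527], [0.0, 450.59725698143734, 198.03052399833925], [0.0, 0.0, 1.0]] [[0.379, 0.926, 0.007], [0.705, -0.283, -0.65], [-0.6, 0.251, -0.76]] [ 1.176 -0.25   0.8  ]
side [[513.5550156942943, 0.0, 320.01301834021524], [0.0, 513.5550156942943, 206.8412881854397], [0.0, 0.0, 1.0]] [[-0.778, -0.629, 0.009], [-0.469, 0.57, -0.674], [0.419, -0.529, -0.738]] [0.122 0.593 0.895]
```

View pics/scene0.png

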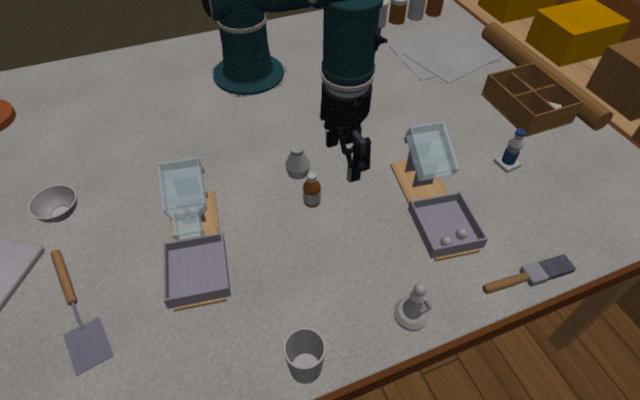

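View pics/side0.png

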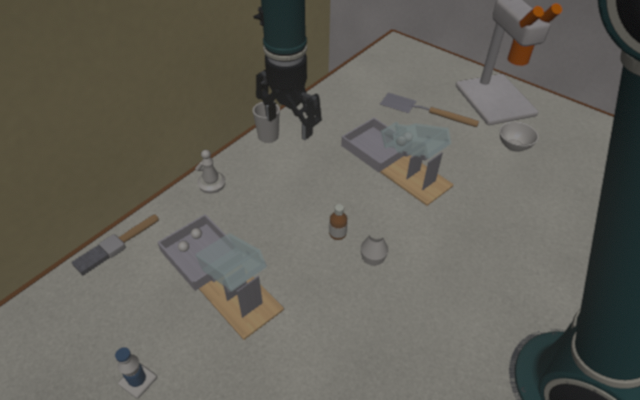

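Scene view: the narrow-necked flask with its balls is at (185,195), with its tray at (197,270). The empty wide flask is at (432,150). In the side view the narrow one is at (418,140) and its tray at (377,147). Next I'll zoom in to pick corners.

```bash
python3 - <<'E'
import cv2,numpy as np
a=cv2.imread('pics/scene0.png')[150:315,140:250];b=cv2.imread('pics/side0.png')[110:210,335:460]
A=cv2.resize(a,None,fx=3.5,fy=3.5,interpolation=2);B=cv2.resize(b,None,fx=3.2,fy=3.2,interpolation=2)
c=np.zeros((580,790,3),np.uint8);c[:A.shape[0],:A.shape[1]]=A;c[:B.shape[0],390:390+B.shape[1]]=B
cv2.imwrite('pics/z0.png',c);print(A.shape,B.shape)
E
```

```text
(578, 385, 3) (320, 400, 3)
```

View pics/z0.png

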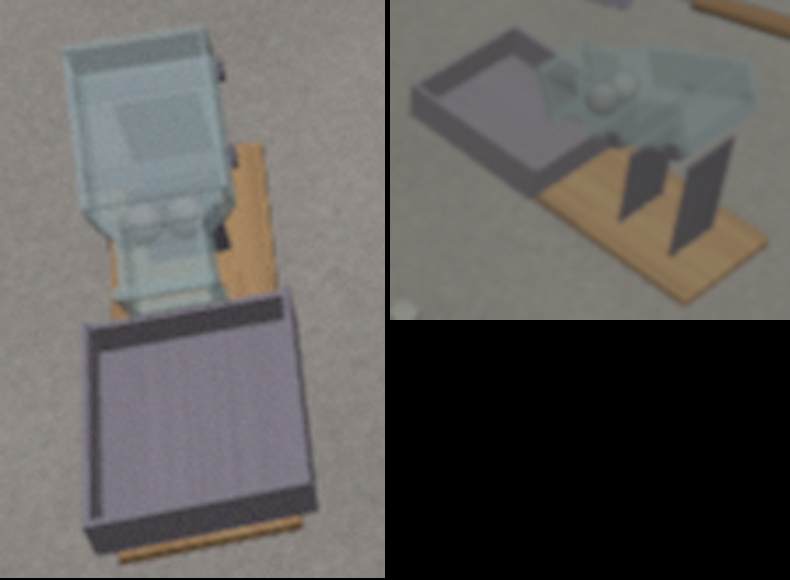

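The zoom shows scene tray rim corners at about (85,325), (290,292), (313,485) and (87,525), and side-view base rear corners at (766,240) and (686,302). I'll cast these onto their planes.

```bash
cat > h.py <<'E'
from workcell import *
import numpy as np
def ray(n,uv):
    m=camera_model(n);R=np.array(m['R']);c=-R.T@np.array(m['t'])
    return c,R.T@np.linalg.solve(np.array(m['camera_matrix']),[uv[0],uv[1],1])
def plane(n,uv,z):
    c,d=ray(n,uv);return c+d*(z-c[2])/d[2]
def proj(n,X):
    m=camera_model(n);p=np.array(m['camera_matrix'])@(np.array(m['R'])@X+np.array(m['t']));return p[:2]/p[2]
E
python3 - <<'E'
from h import *
S=lambda u,v:(140+u/3.5-.36,150+v/3.5-.36)
D=lambda u,v:(335+(u-390)/3.2-.34,110+v/3.2-.34)
P=[plane('scene',S(85,325),.038),plane('scene',S(290,292),.038),plane('scene',S(313,485),.042),plane('scene',S(87,525),.042)]
Q=[plane('side',D(766,240),.01),plane('side',D(686,302),.01)]
T=[plane('side',D(515,30),.042),plane('side',D(412,92),.042)]
for p in P+Q+T:print(p.round(4))
print('sizes',[np.linalg.norm(P[i]-P[i-3])for i in range(4)],np.linalg.norm(Q[0]-Q[1]),np.linalg.norm(T[0]-T[1]))
tray=np.mean(P,0);rear=np.mean(Q,0);front=np.mean(T,0)
x=(P[2]+P[3]-P[0]-P[1])[:2];print('tray',tray,'yaw tray',np.degrees(np.arctan2(x[1],x[0])))
d=(front-rear)[:2];print('yaw rear-front',np.degrees(np.arctan2(d[1],d[0])),'len',np.linalg.norm(d))
y=(P[1]+P[2]-P[0]-P[3])[:2];print('yaw y',np.degrees(np.arctan2(y[1],y[0]))-90)
d=(tray-rear)[:2];yaw=np.arctan2(d[1],d[0]);print('yaw rear-tray',np.degrees(yaw),np.linalg.norm(d))
o=tray[:2]-.136*np.array([np.cos(yaw),np.sin(yaw)]);print('origin',o)
c,s_=np.cos(yaw),np.sin(yaw)
for l in[(-.06,0,.162),(-.04,.04,.162),(-.04,-.04,.162)]:
    X=np.array([o[0]+c*l[0]-s_*l[1],o[1]+s_*l[0]+c*l[1],l[2]]);p=proj('scene',X);print(l,X,'zoompx',(p[0]+.36-140)*3.5,(p[1]+.36-150)*3.5)
E
```

```text
[ 0.565  -0.3419  0.038 ]
[ 0.5864 -0.225   0.038 ]
[ 0.7199 -0.2454  0.042 ]
[ 0.6983 -0.3621  0.042 ]
[ 0.4211 -0.3028  0.01  ]
[ 0.4349 -0.2082  0.01  ]
[ 0.6948 -0.3565  0.042 ]
[ 0.7127 -0.2381  0.042 ]
sizes [np.float64(0.11887351067892293), np.float64(0.13512488086801658), np.float64(0.11875878153334996), np.float64(0.13496854953949444)] 0.09565042237645695 0.11970472597367689
tray [ 0.64239146 -0.29359527  0.04      ] yaw tray -8.649269089040267
yaw rear-front -8.611387286765956 len 0.27891227898694737
yaw y -10.422379025315593
yaw rear-tray -10.068444279035614 0.21779023682851179
origin [ 0.50848591 -0.26981914]
(-0.06, 0, 0.162) [ 0.44940994 -0.25932967  0.162     ] zoompx 140.15785529212505 7.269941284299151
(-0.04, 0.04, 0.162) [ 0.47609491 -0.22344218  0.162     ] zoompx 211.29844456917232 20.974653500322447
(-0.04, -0.04, 0.162) [ 0.46210895 -0.30221015  0.162     ] zoompx 68.94338124396957 40.92203102175304
```

Tray and base sizes agree. The flask origin is about (0.506,-0.268), yaw about -9.3°. I'll move to above its +y side with fingers closed.

```bash
python3 -m crank '[[[-2.6,-2.25,0,0,0,0],[-2.6,-2.25,0,0,0,0],[-2.6,-2.25,0,0,0,0],[-2.6,-2.25,0,0,0,0],[-2.6,-2.25,0,0,0,0],[-2.6,-2.25,0,0,0,0],[-2.6,-2.25,0,0,0,0],[0,0,0,0,0,0.081]]]' 0 20; python3 -m crank '[[[0,0,0,0,0,0.081],[0,0,0,0,0,0],[0,0,0,0,0,0]]]'
```

```text
time: 0.77
tool_pos: [0.5135, -0.1857, 0.2307]
tcp_rot: [-2.313, -2.125, 0.006]
wrist_force: [1.4, 0.2, -0.4]
width: 0.001
grip_force: 0.0
time: 1.02
tool_pos: [0.5172, -0.182, 0.2309]
tcp_rot: [-2.392, -2.036, 0.0]
wrist_force: [-1.3, -0.2, -0.7]
width: -0.0
grip_force: 0.0
```

```bash
python3 -m crank '[[[0,0,2.8,0,0,0],[0,0,2.8,0,0,0],[0,0,2.8,0,0,0],[0,0,2.8,0,0,0],[-1,0,0,0,0,0],[0,0,0,0,0,0],[0,0,0,0,0,0]]]'; python3 - <<'E'
from h import *
import cv2
a=read_camera('scene')[120:320,120:270];b=read_camera('side')[80:220,330:480]
A=cv2.resize(a,None,fx=2.6,fy=2.6,interpolation=2);B=cv2.resize(b,None,fx=2.6,fy=2.6,interpolation=2)
c=np.zeros((520,784,3),np.uint8);c[:A.shape[0],:A.shape[1]]=A;c[:B.shape[0],392:392+B.shape[1]]=B
cv2.imwrite('pics/z1.png',c)
E
```

```text
time: 1.6
tool_pos: [0.5169, -0.1926, 0.1205]
tcp_rot: [2.392, 2.034, 0.001]
wrist_force: [0.1, -0.3, 0.7]
width: 0.001
grip_force: 0.0
```

View pics/z1.png

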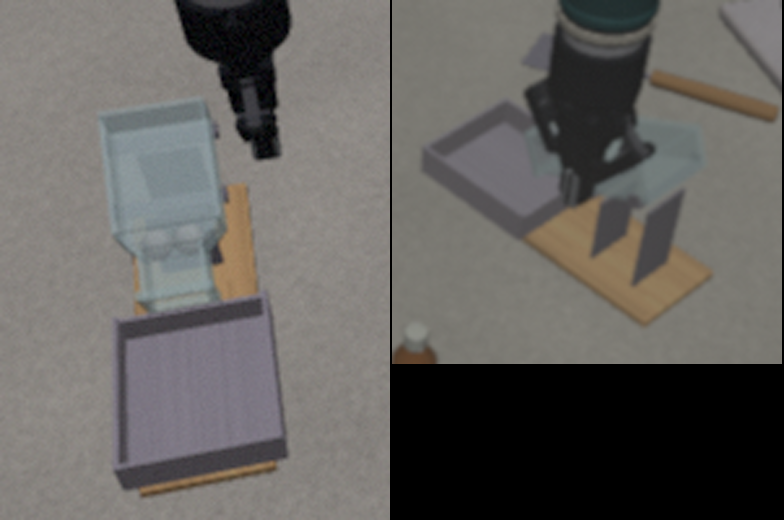

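The fingertip is at (267,155) in the zoom, clear of the flask on its +y side and level with the body. Now I'll feel for contact slowly.

```bash
python3 -m crank '[[[-1,0,0,0,0,0],[-0.7,0,0,0,0,0],[-0.2,0,0,0,0,0],[-0.2,0,0,0,0,0],[-0.2,0,0,0,0,0],[0,0,0,0,0,0]]]'; python3 -m crank '[[[-0.15,0,0,0,0,0],[-0.15,0,0,0,0,0],[0,0,0,0,0,0]]]'
```

```text
time: 2.2
tool_pos: [0.5121, -0.215, 0.1194]
tcp_rot: [2.394, 2.034, -0.0]
wrist_force: [-0.1, -0.3, 0.0]
width: -0.001
grip_force: 0.0
time: 2.45
tool_pos: [0.5116, -0.2176, 0.1192]
tcp_rot: [-2.394, -2.034, 0.0]
wrist_force: [0.0, -0.2, 0.6]
width: 0.0
grip_force: 0.0
```

```bash
python3 -m crank '[[[-0.15,0,0,0,0,0],[-0.15,0,0,0,0,0],[0,0,0,0,0,0]]]'; python3 -m crank '[[[-0.15,0,0,0,0,0],[0,0,0,0,0,0]]]';python3 -m crank '[[[-0.15,0,0,0,0,0],[0,0,0,0,0,0]]]'
```

```text
time: 2.7
tool_pos: [0.5112, -0.2207, 0.1193]
tcp_rot: [2.394, 2.034, -0.0]
wrist_force: [-0.2, 0.4, -0.5]
width: 0.003
grip_force: 0.0
time: 2.87
tool_pos: [0.511, -0.2218, 0.1193]
tcp_rot: [-2.394, -2.034, -0.001]
wrist_force: [0.3, 1.9, 1.0]
width: 0.004
grip_force: 0.7
time: 3.03
tool_pos: [0.5108, -0.2228, 0.1193]
tcp_rot: [-2.393, -2.033, -0.001]
wrist_force: [0.4, 3.9, 0.8]
width: 0.002
grip_force: 2.0
```

Contact is at y ≈ -0.221. I'll back off 22 mm and knock at 0.2 m/s, about 5 mm deep.

```bash
python3 -m crank '[[[1.1,0,0,0,0,0],[1.1,0,0,0,0,0],[0,0,0,0,0,0],[-0.8,0,0,0,0,0],[-1.7,0,0,0,0,0],[1.7,0,0,0,0,0],[0.8,0,0,0,0,0],[0,0,0,0,0,0]]]'; python3 - <<'E'
from h import *
import cv2
a=read_camera('scene')[150:315,140:250];b=read_camera('side')[100:210,335:460]
A=cv2.resize(a,None,fx=2.6,fy=2.6,interpolation=2);B=cv2.resize(b,None,fx=2.6,fy=2.6,interpolation=2)
c=np.zeros((430,620,3),np.uint8);c[:A.shape[0],:A.shape[1]]=A;c[:B.shape[0],290:290+B.shape[1]]=B
cv2.imwrite('pics/z2.png',c)
E
```

```text
time: 3.7
tool_pos: [0.5142, -0.2011, 0.1192]
tcp_rot: [-2.393, -2.036, 0.0]
wrist_force: [0.6, 0.6, -0.1]
width: -0.003
grip_force: 0.0
```

View pics/z2.png

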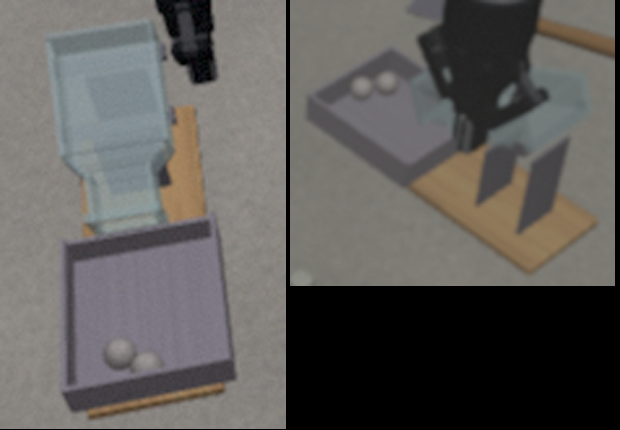

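Both balls are already in the tray, at (120,352) and (147,365), and the flask is empty. I'll retreat, let them settle, and check for motion.

```bash
python3 -m crank '[[[1.5,0,0,0,0,0],[1.5,0,0,0,0,0],[0,0,-2,0,0,0],[0,0,-3,0,0,0],[0,0,-3,0,0,0],[0,0,0,0,0,0],[0,0,0,0,0,0],[0,0,0,0,0,0]]]'; for i in 1 2 3; do python3 -m crank '[[[0,0,0,0,0,0],[0,0,0,0,0,0],[0,0,0,0,0,0],[0,0,0,0,0,0],[0,0,0,0,0,0],[0,0,0,0,0,0],[0,0,0,0,0,0],[0,0,0,0,0,0]]]' >/dev/null; done; python3 - <<'E'
from h import *
import cv2
f=lambda:read_camera('scene')[150:315,140:250]
a=f()
for _ in range(8): b=f()
d=cv2.absdiff(cv2.GaussianBlur(a,(5,5),0),cv2.GaussianBlur(b,(5,5),0));print('maxdiff',d.max())
cv2.imwrite('pics/z3.png',cv2.resize(np.hstack([a,b]),None,fx=2.6,fy=2.6,interpolation=2))
E
```

```text
time: 4.47
tool_pos: [0.5189, -0.1724, 0.1992]
tcp_rot: [2.394, 2.034, -0.0]
wrist_force: [-0.4, -0.3, -0.0]
width: 0.002
grip_force: 0.0
maxdiff 3
```

View pics/z3.png

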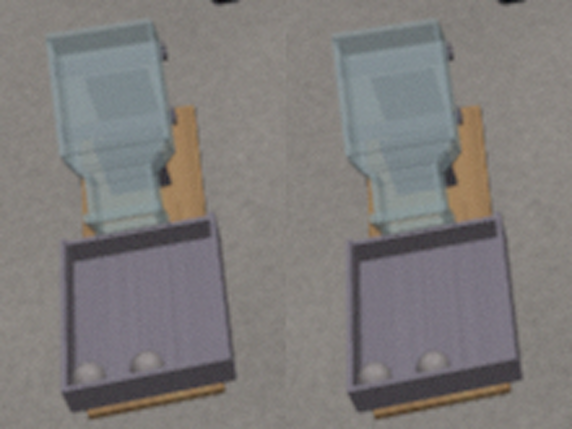

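Both balls lie at rest in the tray, at (88,374) and (147,362), identical in two frames 0.4 s apart, and the arm is clear.

```bash
python3 -c "
from workcell import *
print(finish_job())"
```

```text
the job is handed in; nothing more can be done
None
```

One light knock freed both balls; they were at rest in the tray with the arm clear and the wide-mouthed flask untouched when I handed the job in (no verdict was returned).

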